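# Fit the relay and hold the test box hatch just under its balance point

## Robot

A 6-joint arm with a two-finger parallel gripper is mounted at the origin on the work surface. World frame = base frame: x ahead of the robot, y to its left, z up, the work surface at z = 0. Lengths are in m, angles in rad, forces in N, time in s.
With the tool pointing down it reaches from about 0.35 to 0.775 m from the base axis. Payload 5.5 kg.
Tool frame: the origin (TCP) lies at the very end of the fingers, on their centre line; the grasp point (between the pads) lies 19 mm behind it; x points along the fingers, y is the direction in which the jaws open and shut, and the axes are right-handed (so a half turn about x gives the same grasp; the last joint's range is limited). The gripper opens to 85 mm and grips with 20 to 120 N. Pads are 22 mm wide; open, the fingers measure 114 mm over their backs; the gripper's body (76 mm by 85 mm) begins 54 mm behind the grasp point. The pads swing forward as they close: fully open they stand 13 mm farther back than shut.
Start: joints at [1.037, 0.313, 0.046, 1.304, 0, 1.431], TCP at [0.221, 0.531, 0.231] pointing down, gripper open.
Joint ranges: [-2.76, 2.76], [-0.86, 1.69], [-1.03, 1.26], [-2.2, 2.34], [-1.47, 1.5], [-3.14, 3.14]. Speed limits (rad/s): [2.57, 2.57, 3.14, 3.14, 3.14, 3.14].

## Interface

Orientations are given as a unit quaternion [w, x, y, z].
In Python, from workcell import readout, cams, env, finder gives the robot as it stands.
- The arm moves only by the tool drive_tool, never from a script. Its argument "moves" is a list that holds one entry, the list of rows, each a list of 7 numbers: the shift along the tool's x, y, z in m, then the turn, a rotation vector about the tool's x, y, z in rad, then the closure in counts, from 0 (fully open) to 255 (shut). A call has exactly 5 rows; each row is the pose to reach, as a shift and turn from the pose measured when the call began, along the tool's axes at that moment; what a row does not reach only later rows make up. A row lasts 1/8 s, in which the tool goes at most 62.5 mm and 10.7 degrees, less where a joint would pass 70% of its speed; a pose out of reach is approached as far as the arm can. A call with a gripper value outside its range is refused whole. The fingers move at their own pace and stop on an object; "squeeze" is the grip in N (left out, the last holds). Time passes only in rows, so rows that repeat a pose let the fingers close, or fill a call up. It gives the time, the measured TCP pose, the force and the opening at its end, in the units of the state.
- readout.get_state(): the state, without advancing time (a new reading comes with each control period).
- cams.read_camera(name): name is "scene" or "top" or "wrist"; returns the picture (384x512x3 uint8, blue, green, red); there is no depth.
- cams.camera_params(name): a dict with "mtx" (3x3 intrinsics, pixels), "R" (3x3) and "t" (3): a world point X has camera coordinates R X + t; the wrist camera has in their place "mount" (4x4, takes a point from camera to tool coordinates, whose origin is the TCP and whose axes are the tool frame's). Camera axes: x right, y down, z forward; pixel columns grow to the right and rows downward; lengths in m; the calibration is good to about 2 mm. The wrist camera is an equidistant fisheye: a pixel r from the principal point sees the ray r / f radians off the axis. A picture is of the moment at which its call begins: read the wrist's pose just before it. camera_params takes no time and is no camera call.
- env.hand_in(): hands the job in, once; it reports no verdict.
Trained networks look in the newest picture that a camera, given by its name, has taken for a name from the list of things; names that differ only in an ending like _2 or _b are one class to them, and where a whole thing is asked for, a point or a joint stands for the part that bears it (a point fixed in the world has none). Each returns a list of dicts, best first, with "conf" (0 to 1); they miss things now and then, are a little off and sometimes report something else, mostly with a low value. They report only what shows in the picture. A call takes as long as a camera call. They do not tell look-alikes from the thing itself.
- finder.regions_of(camera, name): "pixels" (384x512 bool, what is visible of it) and "point" ([column, row] in pixels, amid what is visible of it).
The state is a dict: "clock": time; "joint_pos": joint angles; "qvel": joint speeds; "tau": joint torques, N m; "tcp_pos": TCP position; "orientation": TCP orientation; "wrist_force": force on the tool from outside, world axes, zero at the start; "ft_torque": the same for the moment, N m; "finger_gap": finger opening in m.
Only numpy, scipy, OpenCV 4.12 (cv2) and the standard library are available. Lean on these libraries where they do the work, as an engineer would, in place of code of your own. Each camera call takes 0.05 s, during which the arm holds its last target.

## Task

Plug the relay with the rectangular foot fully home into the socket on the side of the sensor test box and let go of it. Then take the sprung hatch by its handle, raise it clearly past its balance point, where it would open by itself, bring it back and finish holding it still a few degrees below that point, so that its hatch switch can be set there; do not let go at the end, and leave the other loose parts where they are.

Things in the scene. Friction and masses are not known exactly. Their poses are not given: they have to be found in the camera images.
- relay: Relay to fit: off-white block 28 x 44 x 36 mm (x, y, z) on a black foot 20 x 30 mm, 22 mm long, its lowest 4 mm stepped in to 16 x 26. 58 mm high, about 90 g, stands upright on its foot on the table. Origin: centre of the foot's underside, z up, y along the long side. Grip it across the 28 mm side. It stands right or left of the box (its place is swapped with the spare's at random).
- housing: Sensor test box, fixed on the table: open-topped grey steel box 200 x 260 mm (x, y), 108 mm high. Origin: centre of its underside; x points away from the robot, from handle to hinge. The socket is beside its right (-y) flank. A brass pin on the steel arc at its left flank stands at the hatch's balance angle.
- socket_hole0 (a point): Centre of the socket hole's mouth, on top of a plain grey block 70 x 80 mm, 80 mm high, fixed beside the box. Hole 23 mm (x) by 33 mm (y), 28 mm deep, mouth chamfered 3 mm. Axes as the box's: y along the hinge, z up. The relay's y must lie along this y, either way round. Fully home, the relay's shoulder rests on the block's top and its origin is 22 mm below this point.
- hatch (a joint): Opening of the hatch, rad: 0 shut (level), 1.55 at its stop. Steel plate 200 x 262 x 6 mm, 1.8 kg, on sprung hinges along the box's far edge. Balance at 1.047 (60 degrees): below, it falls shut; above, it swings open by itself. Lifting takes about 3 N at the handle, under 1 N near the balance; beyond, it pulls open with up to 3 N. Just below means about 3 to 10 degrees short of balance.
- hatch_handle (a point): Middle of the hatch's handle: round steel bar 12 mm thick, 140 mm long, parallel to the hinge, 44 mm clear of the hatch's near edge, an arm at each end. 250 mm from the hinge axis; shut, level with it (112 mm above the table); at the balance 328 mm above the table. Can be pinched from above, a finger either side, and turns between them as the hatch rises. Its y is along the bar.
- hatch_hinge (a point): Middle of the hinge axis, at the far (+x) top edge of the box, 112 mm above the table. Fixed to the box, with its axes: x from the handle's side to the hinge, y along the hinge axis, z up. Positive opening turns about +y and swings the handle up and away from the robot.
- spare: Spare relay, leave alone: off-white round block 36 mm across on a round black foot 30 mm across, 58 mm high. Origin: centre of its underside.
- lock_ring: Black plastic ring, leave alone: 44 mm across, 10 mm high, flat on the table. Origin: centre of its underside.
- barrel: Black sensor barrel, leave alone: 110 mm long, 18 mm thick, with two square steel nuts of 28 mm, lying along its x. Origin: under its middle, on the table.
- jar: Small jar with a white lid, leave alone: 44 mm across, 60 mm high. Origin: centre of its underside.
- screwdriver: Screwdriver, leave alone: lies along its x at the right edge of the work area. Origin: under its middle.
Not all that is in view belongs to the job. Leave any blue or pink look-alike of the relay alone.

How it is judged:
By the outcome, as a careful person would: the job done as asked, in the order asked, and still so for the second after the job is handed in, while the arm keeps its last pose, push and grip.
It also fails if it takes over 70 s, if anything falls off the work surface, if the arm or the gripper's body presses on something with over 40 N, if the wrist force passes 120 N, or if a joint passes its speed limit or range.

## Working session

There is one attempt and no reset: what is moved stays moved. The work goes in short steps, Python scripts to look and compute and a tool call to move; the robot and the scene stay as the last step left them, time stands still between calls to the robot, and variables do not carry over. Pictures are saved under pics/ and viewed, and the job is handed in when it is done.

Besides the shell and the picture viewer there is one more tool, called after "Call:" in YAML: its name, and indented under it one key for each argument. drive_tool: Moves the arm, as the interface text tells. Its arguments: {"type":"object","properties":{"moves":{"type":"array"},"squeeze":{"type":"number"}},"required":["moves"]}

```bash
ls; mkdir -p pics; python3 - <<'E'
from workcell import readout,cams,env,finder
import cv2,numpy as np
s=readout.get_state();print(s)
for c in ['scene','top','wrist']:
    im=cams.read_camera(c);cv2.imwrite(f'pics/{c}0.png',im)
    p=cams.camera_params(c);print(c,{k:np.round(v,4).tolist() if not isinstance(v,str) else v for k,v in p.items()})
print(readout.get_state()['clock'])
E
```

```text
pics
{'clock': 0.0, 'joint_pos': array([ 1.03742059e+00,  3.14005161e-01,  4.49716083e-02,  1.30360075e+00,
       -1.15598826e-05,  1.43121592e+00]), 'qvel': array([ 2.40044712e-04, -1.31667101e-03, -1.75507459e-03, -1.09684048e-03,
       -5.76131885e-04, -5.43740278e-05]), 'tau': array([ 2.21597247e-04, -4.80628324e+01,  2.98531973e+01,  1.92625879e-02,
        1.64230323e-05,  1.48498088e-05]), 'tcp_pos': array([0.22036226, 0.53054024, 0.23040315]), 'orientation': array([ 0.69323322,  0.13771501,  0.6936546 , -0.13894447]), 'wrist_force': array([ 0.82563452, -0.24423876, -0.32044219]), 'ft_torque': array([-0.03534993, -0.03642596, -0.03621858]), 'finger_gap': 0.08580671134963808}
scene {'mtx': [[350.0724, 0.0, 254.5958], [0.0, 350.0724, 187.9882], [0.0, 0.0, 1.0]], 'R': [[-0.8519, 0.5236, 0.0058], [0.4202, 0.6901, -0.5893], [-0.3126, -0.4996, -0.8079]], 't': [0.4995, -0.1702, 1.2858]}
top {'mtx': [[376.9887, 0.0, 248.4795], [0.0, 376.9887, 196.8482], [0.0, 0.0, 1.0]], 'R': [[-0.0063, -1.0, -0.0055], [-0.9943, 0.0069, -0.1061], [0.1061, 0.0048, -0.9943]], 't': [-0.0165, 0.5717, 1.3327]}
wrist {'mtx': [[297.3186, 0.0, 259.4121], [0.0, 297.3186, 192.8726], [0.0, 0.0, 1.0]], 'mount': [[0.0011, -0.3175, 0.9483, -0.1419], [1.0, 0.0009, -0.0009, 0.0001], [-0.0006, 0.9483, 0.3175, -0.081], [0.0, 0.0, 0.0, 1.0]]}
0.15
```

View pics/scene0.png

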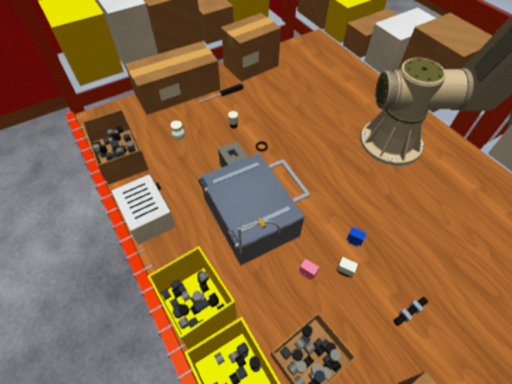

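View pics/top0.png

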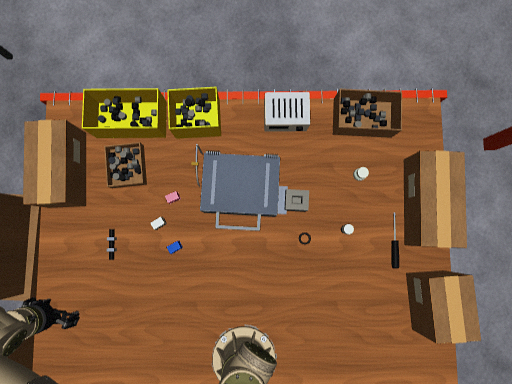

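View pics/wrist0.png

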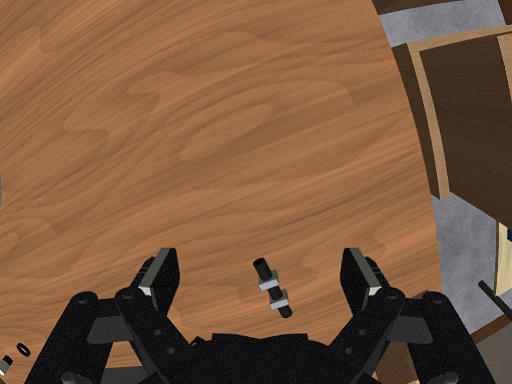

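Top view: the rectangular off-white relay is at about (158,223), left of the box, and at (347,267) in the scene view. It could be confused with the pink block (172,197), the blue block (175,247), the spare (348,229) and the jar (362,173). The socket block is at (297,200), the handle at (238,228).

```bash
cat > h.py <<'E'
from workcell import readout,cams,env,finder
import cv2,numpy as np
from scipy.spatial.transform import Rotation as Ro
from scipy.optimize import least_squares
def ray(c,uv):
    p=cams.camera_params(c);K=np.array(p['mtx']);
    d=np.linalg.solve(K,[uv[0],uv[1],1]);R=np.array(p['R']);t=np.array(p['t'])
    return -R.T@t,R.T@d
def onz(c,uv,z):
    o,d=ray(c,uv);return o+d*(z-o[2])/d[2]
def proj(c,X):
    p=cams.camera_params(c);x=(np.array(p['R'])@np.atleast_2d(X).T).T+np.array(p['t']);u=x@np.array(p['mtx']).T
    return u[:,:2]/u[:,2:]
def pose():
    s=readout.get_state();q=s['orientation'];return s['tcp_pos'],Ro.from_quat([q[1],q[2],q[3],q[0]]),s
def wproj(X,P=None):
    p0,R0=(P or pose())[:2];p=cams.camera_params('wrist');M=np.array(p['mount']);K=np.array(p['mtx'])
    xt=R0.inv().apply(np.atleast_2d(X)-p0);xc=(xt-M[:3,3])@M[:3,:3]
    rho=np.hypot(xc[:,0],xc[:,1]);th=np.arctan2(rho,xc[:,2])
    return np.c_[K[0,2]+K[0,0]*th*xc[:,0]/rho,K[1,2]+K[1,1]*th*xc[:,1]/rho]
def wray(uv,P=None):
    p0,R0=(P or pose())[:2];p=cams.camera_params('wrist');M=np.array(p['mount']);K=np.array(p['mtx'])
    a=(np.array(uv,float)-K[:2,2])/K[0,0];r=np.linalg.norm(a)
    d=np.r_[np.sin(r)*a/max(r,1e-9),np.cos(r)]
    return p0+R0.apply(M[:3,3]),R0.apply(M[:3,:3]@d)
def wonz(uv,z,P=None):
    o,d=wray(uv,P);return o+d*(z-o[2])/d[2]
def rel(pt,Rt,P=None):
    "shift & rotvec in tool axes to reach TCP pt with Rotation Rt"
    p0,R0=(P or pose())[:2]
    return np.round(R0.inv().apply(np.array(pt)-p0),4),np.round((R0.inv()*Rt).as_rotvec(),4)
def down(yaw):
    "tool x down, tool y at angle yaw in world xy"
    x=np.array([0,0,-1.]);y=np.array([np.cos(yaw),np.sin(yaw),0]);return Ro.from_matrix(np.c_[x,y,np.cross(x,y)])
E
python3 - <<'E'
from h import *
P=pose();print(P[1].as_matrix().round(3))
for c in ['scene','top']:
    im=cams.read_camera(c)
    for n in ['relay','housing','socket_hole0','hatch_handle','spare']:
        for r in finder.regions_of(c,n)[:4]:
            m=r['pixels'];ys,xs=np.nonzero(m)
            print(c,n,round(r['conf'],2),np.round(r['point'],1),m.sum(),xs.min(),xs.max(),ys.min(),ys.max(), onz(c,r['point'],0.05).round(3))
    f=cv2.resize(im[170:270,130:320] if c=='top' else im[130:290,180:370],None,fx=4,fy=4,interpolation=cv2.INTER_CUBIC);cv2.imwrite(f'pics/{c}1.png',f[:600,:800])
print(readout.get_state()['clock'])
E
```

```text
[[-0.001  0.384  0.923]
 [-0.001  0.923 -0.384]
 [-1.    -0.001 -0.   ]]
scene relay 0.8 [354.7 237. ] 217 348 364 228 244 [0.403 0.246 0.05 ]
scene relay 0.69 [306.3 270.1] 274 299 318 259 278 [0.581 0.254 0.05 ]
scene relay 0.65 [348.5 262.5] 272 337 357 258 276 [0.47  0.296 0.05 ]
scene housing 0.87 [248.  202.2] 7904 198 308 141 263 [ 0.601 -0.014  0.05 ]
scene socket_hole0 0.72 [228.6 152.2] 498 218 247 141 166 [ 0.553 -0.223  0.05 ]
scene socket_hole0 0.48 [226.4  88.4] 197 199 243 83 101 [ 0.397 -0.522  0.05 ]
scene hatch_handle 0.77 [251.5 195.5] 5492 203 309 154 243 [ 0.579 -0.03   0.05 ]
top relay 0.68 [172.4 199.8] 123 165 179 191 202 [0.561 0.251 0.05 ]
top relay 0.45 [159.7 223.5] 123 151 165 217 228 [0.477 0.295 0.05 ]
top housing 0.65 [245. 188.] 5855 191 309 145 230 [ 0.601 -0.008  0.05 ]
top socket_hole0 0.78 [297.5 200.8] 515 284 308 189 211 [ 0.554 -0.195  0.05 ]
top hatch_handle 0.7 [237.7 186.3] 4803 200 280 153 231 [0.608 0.018 0.05 ]
0.75
```

View pics/top1.png

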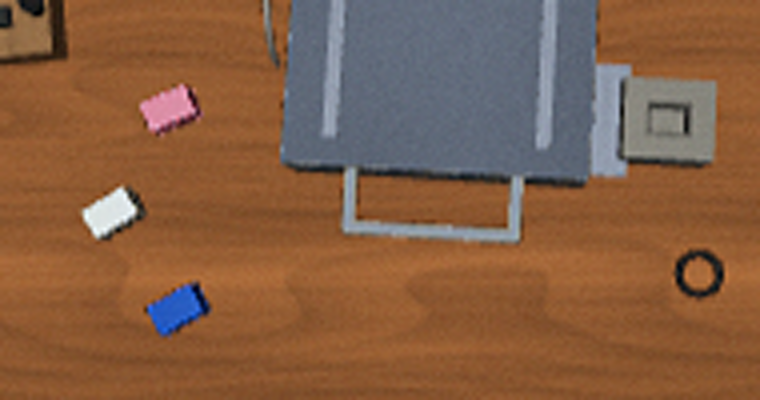

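View pics/scene1.png

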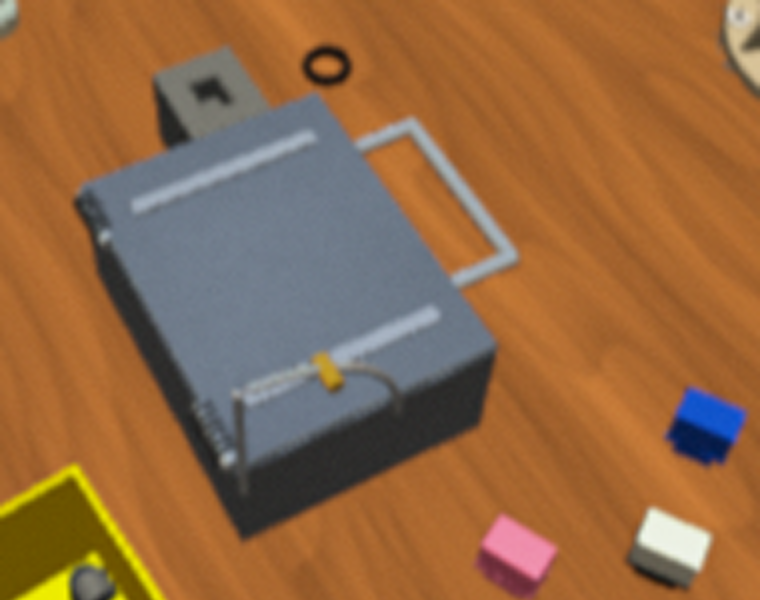

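```bash
python3 - <<'E'
from h import *
im=cams.read_camera('top').astype(int)
for c in ['top','scene']:
    im=cams.read_camera(c).astype(int)
    m=(im.min(2)>165)
    g=np.zeros_like(m)
    if c=='top': g[205:240,140:175]=1
    else: g[250:285,330:365]=1
    m&=g; ys,xs=np.nonzero(m); W=np.array([onz(c,(x,y),0.058)[:2] for x,y in zip(xs,ys)])
    r=cv2.minAreaRect((W*1000).astype(np.float32)); print(c,m.sum(),r,W.mean(0))
# box: project model and refine on hole
P=pose()
for yaw in [32]:
    print(rel([0.475,0.297,0.23],down(np.radians(yaw))))
E
```

```text
top 89 ((479.8374328613281, 303.1415100097656), (25.650726318359375, 41.56479263305664), 30.885147094726562) [0.47990463 0.30287897]
scene 153 ((477.76300048828125, 301.5286560058594), (27.658409118652344, 42.70134353637695), 31.196990966796875) [0.47777502 0.30147129]
(array([ 0.0013, -0.1185,  0.3247]), array([ 6.185e-01, -0.000e+00, -1.000e-04]))
```

```bash
python3 - <<'E'
from h import *
print(rel([0.479,0.302,0.19],down(np.radians(31))))
E
```

```text
(array([ 0.0413, -0.1124,  0.3264]), array([ 6.36e-01, -0.00e+00, -1.00e-04]))
```

Call:
drive_tool:
  moves:
    - [[0.01,-0.0225,0.065,0.13,0,0,0],[0.018,-0.045,0.13,0.26,0,0,0],[0.026,-0.0675,0.195,0.39,0,0,0],[0.034,-0.09,0.26,0.52,0,0,0],[0.0413,-0.1124,0.3264,0.636,0,0,0]]
  squeeze: 60

```text
clock: 1.52
tcp_pos: [0.454, 0.3237, 0.1938]
orientation: [0.615, 0.35, 0.615, -0.349]
wrist_force: [0.5, 0.5, -0.6]
finger_gap: 0.0853
```

```bash
python3 - <<'E'
from h import *
P=pose();print(P[0],P[2]['joint_pos'],P[2]['qvel'].round(3))
print(rel([0.479,0.302,0.19],down(np.radians(31)),P))
im=cams.read_camera('wrist');cv2.imwrite('pics/w2.png',im)
for r in finder.regions_of('wrist','relay'): print(r['conf'],r['point'],r['pixels'].sum(),wonz(r['point'],.058,P))
print('exp',wproj([0.479,0.302,0.058],P))
E
```

```text
[0.45403123 0.32369989 0.19380027] [ 4.75287124e-01  2.92148678e-01 -7.53277707e-02  1.20250017e+00
  1.98452084e-04  1.50887067e+00] [-0.864  0.194  0.134 -0.07   0.001  0.058]
(array([0.0038, 0.0103, 0.0314]), array([-0.0038, -0.0001, -0.0008]))
0.8 [310.2, 273.0] 1286 [0.55827693 0.26122213 0.058     ]
0.59 [265.6, 203.2] 1407 [0.47133624 0.3074609  0.058     ]
0.55 [172.5, 211.8] 1525 [0.39356984 0.24959407 0.058     ]
exp [[269.29254393 211.20053972]]
```

View pics/w2.png

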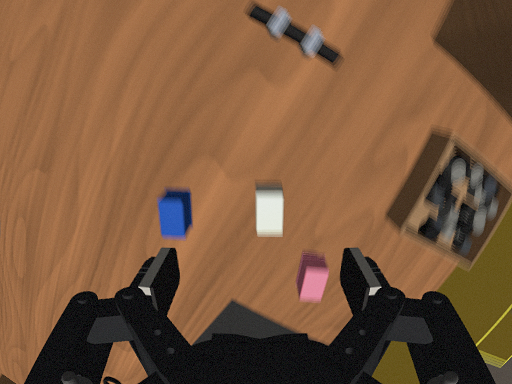

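```bash
python3 - <<'E'
from h import *
P=pose();print(P[2]['qvel'].round(3)[:2])
print(rel([0.479,0.302,0.11],down(np.radians(31)),P))
E
```

```text
[ 0.082 -0.021]
(array([0.0829, 0.0094, 0.0276]), array([-0.0092,  0.0016, -0.0003]))
```

Call:
drive_tool:
  moves:
    - [[0.02,0.0094,0.0276,-0.0092,0.0016,0,0],[0.05,0.0094,0.0276,-0.0092,0.0016,0,0],[0.083,0.0094,0.0276,-0.0092,0.0016,0,0],[0.083,0.0094,0.0276,-0.0092,0.0016,0,0],[0.083,0.0094,0.0276,-0.0092,0.0016,0,0]]

```text
clock: 2.25
tcp_pos: [0.4792, 0.3026, 0.1111]
orientation: [0.616, 0.348, 0.615, -0.348]
wrist_force: [-0.4, 0.6, 0.0]
finger_gap: 0.0854
```

```bash
python3 - <<'E'
from h import *
P=pose();print(P[0],P[2]['qvel'].round(3)[:2],rel(P[0],down(np.radians(31)),P))
im=cams.read_camera('wrist');cv2.imwrite('pics/w3.png',im)
for r in finder.regions_of('wrist','relay'): print(r['conf'],r['point'],r['pixels'].sum(),wonz(r['point'],.058,P))
m=(im.min(2)>150);m[:, :200]=0;m[:,330:]=0;m[260:]=0;m[:120]=0
ys,xs=np.nonzero(m);W=np.array([wonz((x,y),0.058,P)[:2] for x,y in zip(xs,ys)])
print(len(xs),cv2.minAreaRect((W*1000).astype(np.float32)),W.mean(0))
E
```

```text
[0.4792472  0.3025533  0.11107679] [-0.001 -0.015] (array([0., 0., 0.]), array([ 0.0008,  0.0001, -0.0013]))
0.96 [255.6, 203.1] 2716 [0.47304404 0.30841713 0.058     ]
0.96 [131.3, 213.8] 2797 [0.39686672 0.25179916 0.058     ]
0.9 [315.4, 295.5] 2316 [0.55776714 0.26320167 0.058     ]
2111 ((477.6469421386719, 302.8305969238281), (26.95250129699707, 42.27956771850586), 31.104650497436523) [0.4773021  0.30334212]
```

View pics/w3.png

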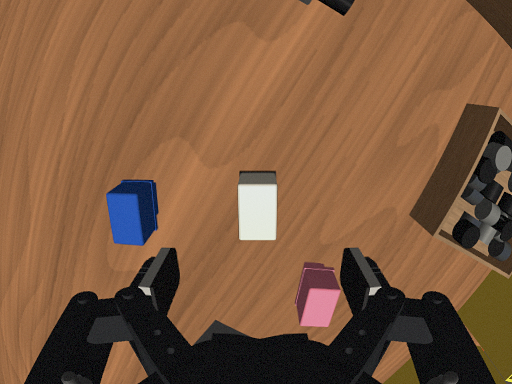

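Call:
drive_tool:
  moves:
    - [[0.03,-0.0012,-0.0013,0,0,0,0],[0.06,-0.0012,-0.0013,0,0,0,0],[0.083,-0.0012,-0.0013,0,0,0,0],[0.083,-0.0012,-0.0013,0,0,0,0],[0.083,-0.0012,-0.0013,0,0,0,100]]
  squeeze: 50

```text
clock: 2.98
tcp_pos: [0.4795, 0.3039, 0.0303]
orientation: [0.617, 0.35, 0.614, -0.346]
wrist_force: [-0.1, -0.1, 0.3]
finger_gap: 0.0696
```

Call:
drive_tool:
  moves:
    - [[0,0,0,0,0,0,255],[0,0,0,0,0,0,255],[0,0,0,0,0,0,255],[0,0,0,0,0,0,255],[0,0,0,0,0,0,255]]

```text
clock: 3.6
tcp_pos: [0.48, 0.3041, 0.0315]
orientation: [0.617, 0.35, 0.614, -0.346]
wrist_force: [-0.9, -0.8, 5.4]
finger_gap: 0.0279
```

```bash
python3 - <<'E'
from h import *
P=pose();print(P[0],P[2]['finger_gap'])
ims={c:cams.read_camera(c) for c in ['top','scene']}
t=(668/4-.4+130,119/4-.4+170); s=(212/4-.4+180,92/4-.4+130)
print(onz('top',t,.08),onz('scene',s,.08))
cv2.imwrite('pics/t4.png',cv2.resize(ims['top'][180:220,270:320],None,fx=12,fy=12,interpolation=cv2.INTER_CUBIC))
cv2.imwrite('pics/s4.png',cv2.resize(ims['scene'][135:170,210:260],None,fx=12,fy=12,interpolation=cv2.INTER_CUBIC))
# box corners/ bars: handle ends in top at z=.112
for uv in [(348,232),(519,240)]: print('handle',onz('top',(uv[0]/4+130,uv[1]/4+170),.112))
for uv in [(283,163),(588,183)]: print('edge',onz('top',(uv[0]/4+130,uv[1]/4+170),.115))
E
```

```text
[0.48003411 0.30412791 0.03152696] 0.02785725044637929
[ 0.55634098 -0.18785094  0.08      ] [ 0.55433925 -0.19003121  0.08      ]
handle [0.45800238 0.08605864 0.112     ]
handle [ 0.45036175 -0.05790696  0.112     ]
edge [0.51639063 0.14087181 0.115     ]
edge [ 0.49778247 -0.11641785  0.115     ]
```

View pics/t4.png

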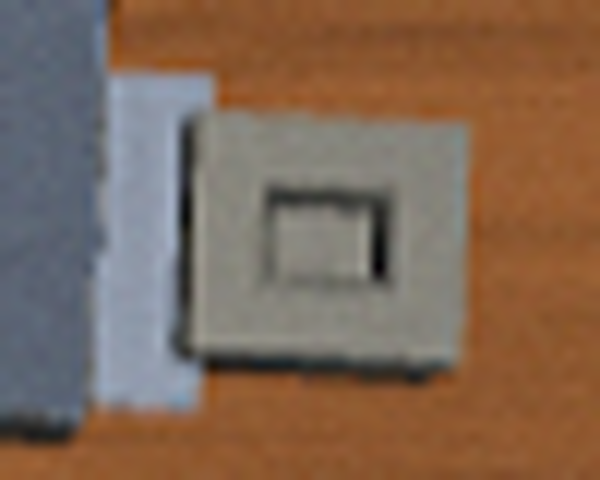

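View pics/s4.png

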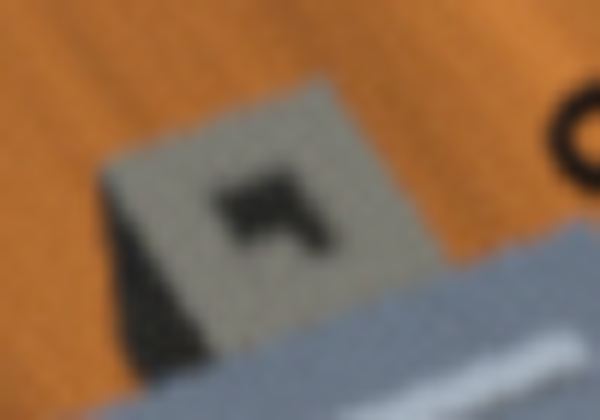

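```bash
python3 - <<'E'
from h import *
for z in (.1,.2,.3):
  print(z,onz('top',(198.7,186),z).round(3),onz('top',(197,147),z).round(3),'sc',onz('scene',(281,232.5),z).round(3),onz('scene',(240,228.5),z).round(3))
P=pose();R=down(np.radians(31))
for p,y in [([.48,.304,.12],31),([.48,.304,.25],31),([.47,.24,.25],20),([.46,.15,.25],10)]: print(p,rel(p,down(np.radians(y)),P))
E
```

```text
0.1 [0.603 0.151 0.1  ] [0.74  0.157 0.1  ] sc [0.593 0.146 0.1  ] [0.681 0.077 0.1  ]
0.2 [0.589 0.137 0.2  ] [0.716 0.143 0.2  ] sc [0.629 0.188 0.2  ] [0.707 0.128 0.2  ]
0.3 [0.575 0.123 0.3  ] [0.691 0.129 0.3  ] sc [0.666 0.23  0.3  ] [0.733 0.178 0.3  ]
[0.48, 0.304, 0.12] (array([-0.0885,  0.0006,  0.0002]), array([ 0.0009,  0.0009, -0.0069]))
[0.48, 0.304, 0.25] (array([-0.2185,  0.0014,  0.0003]), array([ 0.0009,  0.0009, -0.0069]))
[0.47, 0.24, 0.25] (array([-0.2188, -0.0401,  0.05  ]), array([ 0.1928,  0.0002, -0.0069]))
[0.46, 0.15, 0.25] (array([-0.2191, -0.0951,  0.1219]), array([ 0.3674, -0.0004, -0.0069]))
```

Call:
drive_tool:
  moves:
    - [[-0.05,0,0,0,0,0,255],[-0.105,0,0,0,0,0,255],[-0.16,0,0,0,0,-0.0069,255],[-0.2185,-0.01,0.01,0.05,0,-0.0069,255],[-0.219,-0.04,0.05,0.193,0,-0.0069,255]]

```text
clock: 4.32
tcp_pos: [0.4731, 0.2418, 0.2559]
orientation: [0.581, 0.409, 0.577, -0.403]
wrist_force: [-0.4, -1.2, -1.3]
finger_gap: 0.0274
```

```bash
python3 - <<'E'
from h import *
P=pose();print(P[0],P[2]['finger_gap'])
for p,y in [([.46,.17,.25],18),([.46,.11,.25],10),([.465,.05,.25],4),([.475,-.01,.25],0),([.49,-.07,.25],-3.5)]: print(p,rel(p,down(np.radians(y)),P))
E
```

```text
[0.47309721 0.24179016 0.2558708 ] 0.02742799894071306
[0.46, 0.17, 0.25] (array([ 0.0055, -0.0369,  0.063 ]), array([ 0.0342,  0.    , -0.0112]))
[0.46, 0.11, 0.25] (array([ 0.0053, -0.0574,  0.1194]), array([ 0.1738, -0.0007, -0.0112]))
[0.465, 0.05, 0.25] (array([ 0.0051, -0.0731,  0.1775]), array([ 0.2785, -0.0013, -0.0111]))
[0.475, -0.01, 0.25] (array([ 0.005 , -0.0842,  0.2373]), array([ 0.3483, -0.0017, -0.0111]))
[0.49, -0.07, 0.25] (array([ 0.0049, -0.0906,  0.2988]), array([ 0.4094, -0.0021, -0.0111]))
```

Call:
drive_tool:
  moves:
    - [[0.0055,-0.0369,0.063,0.06,0,-0.011,255],[0.0053,-0.0574,0.1194,0.174,0,-0.011,255],[0.005,-0.0731,0.1775,0.2785,-0.001,-0.011,255],[0.005,-0.0842,0.2373,0.348,-0.002,-0.011,255],[0.005,-0.0906,0.2988,0.409,-0.002,-0.011,255]]

```text
clock: 4.95
tcp_pos: [0.4895, -0.0709, 0.2504]
orientation: [0.484, 0.516, 0.484, -0.515]
wrist_force: [1.7, 0.7, -1.2]
finger_gap: 0.0272
```

```bash
python3 - <<'E'
from h import *
P=pose();print(P[0],P[2]['finger_gap'])
for p,y in [([.51,-.11,.24],-3.5),([.555,-.189,.20],-3.5)]: print(p,rel(p,down(np.radians(y)),P))
E
```

```text
[ 0.48945787 -0.07087245  0.25039428] 0.027205555216586158
[0.51, -0.11, 0.24] (array([0.0104, 0.0229, 0.0378]), array([-0.0017, -0.0001, -0.001 ]))
[0.555, -0.189, 0.2] (array([0.0505, 0.0728, 0.1138]), array([-0.0017, -0.0001, -0.001 ]))
```

Call:
drive_tool:
  moves:
    - [[0.01,0.0229,0.0378,0,0,0,255],[0.03,0.05,0.08,0,0,0,255],[0.05,0.0728,0.1138,0,0,0,255],[0.05,0.0728,0.1138,0,0,0,255],[0.05,0.0728,0.1138,0,0,0,255]]

```text
clock: 5.58
tcp_pos: [0.5545, -0.1886, 0.2003]
orientation: [0.484, 0.516, 0.484, -0.515]
wrist_force: [-1.4, 0.3, -0.9]
finger_gap: 0.0275
```

```bash
python3 - <<'E'
from h import *
P=pose();print(P[0],P[2]['finger_gap'],P[2]['qvel'].round(3)[:3])
im=cams.read_camera('wrist');cv2.imwrite('pics/w5.png',im)
print(wproj([[.555,-.189,.08]],P), wproj(P[0]+P[1].apply([[0.0315,0,0],[.0095,0,0]]),P))
cv2.imwrite('pics/t5.png',cams.read_camera('top'))
E
```

```text
[ 0.55448428 -0.18863691  0.20031136] 0.027476057305899988 [ 0.019 -0.027  0.   ]
[[259.38781038 186.60441375]] [[258.49894478 227.17966319]
 [258.38782425 243.36689722]]
```

View pics/w5.png

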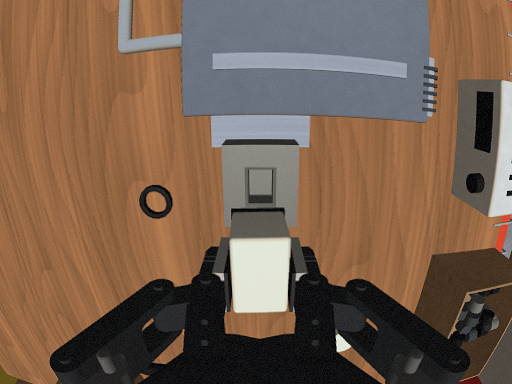

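```bash
python3 - <<'E'
import cv2
im=cv2.imread('pics/w5.png');cv2.imwrite('pics/w5c.png',cv2.resize(im[130:235,205:315],None,fx=5.5,fy=5.5,interpolation=cv2.INTER_CUBIC))
E
```

```text
(no output)
```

View pics/w5c.png

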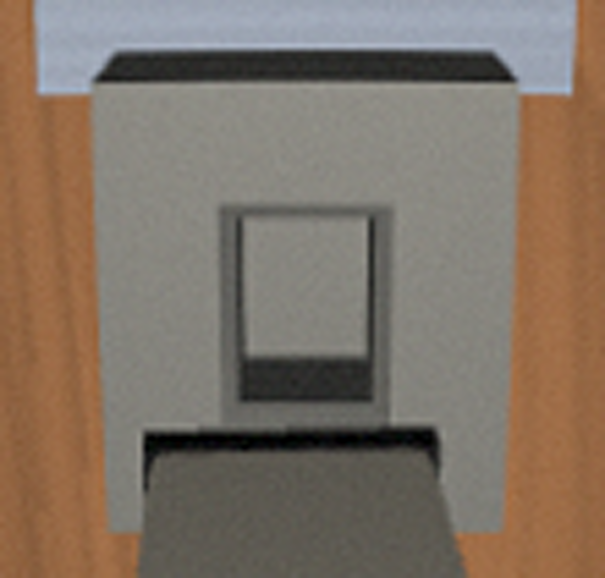

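```bash
cat > fit.py <<'E'
from h import *
def fit(corn,chf,P,x0,off,sc,yawfix=None):
    # corn: pixel list (crop px) for block corners in order (lx: -x,+y),(+x,+y),(-x,-y),(+x,-y); chf: same for hole (29x39)
    loc=[];uv=[]
    for L,(a,b) in ((corn,(.035,.04)),(chf,(.0145,.0195))):
        for q,(sx,sy) in zip(L,((-1,1),(1,1),(-1,-1),(1,-1))):
            if q is None: continue
            loc.append([sx*a,sy*b]);uv.append([(q[0]+.5)/sc-.5+off[0],(q[1]+.5)/sc-.5+off[1]])
    loc=np.array(loc);uv=np.array(uv)
    def f(v):
        c,s=np.cos(v[2]),np.sin(v[2]);X=np.c_[v[0]+c*loc[:,0]-s*loc[:,1],v[1]+s*loc[:,0]+c*loc[:,1],np.full(len(loc),.08)]
        return (wproj(X,P)-uv).ravel()
    r=least_squares(f,x0);print(r.x[:2].round(4),np.degrees(r.x[2]).round(2));print(r.fun.reshape(-1,2).round(2).tolist());return r.x
E
python3 - <<'E'
from fit import *
P=pose();print(P[0])
x=fit([(92,83),(520,83),(109,530),(503,532)],[],P,[.555,-.189,-.06],(205,130),5.5)
x=fit([(92,83),(520,83),(109,530),(503,532)],[(219,205),(392,206),(219,423),(391,423)],P,[.555,-.189,-.06],(205,130),5.5)
E
```

```text
[ 0.55479922 -0.18812539  0.20128116]
[ 0.5563 -0.1894] -3.55
[[-0.01, -0.02], [0.12, 0.03], [0.02, 0.18], [-0.15, -0.2]]
[ 0.5562 -0.1895] -3.57
[[-0.08, -0.01], [0.06, 0.07], [-0.07, 0.19], [-0.23, -0.17], [-0.14, -0.17], [0.27, -0.33], [0.46, 0.22], [-0.29, 0.22]]
```

```bash
python3 - <<'E'
import cv2
im=cv2.imread('pics/w5.png');cv2.imwrite('pics/w5d.png',cv2.resize(im[200:320,215:305],None,fx=5,fy=5,interpolation=cv2.INTER_CUBIC))
E
```

```text
(no output)
```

View pics/w5d.png

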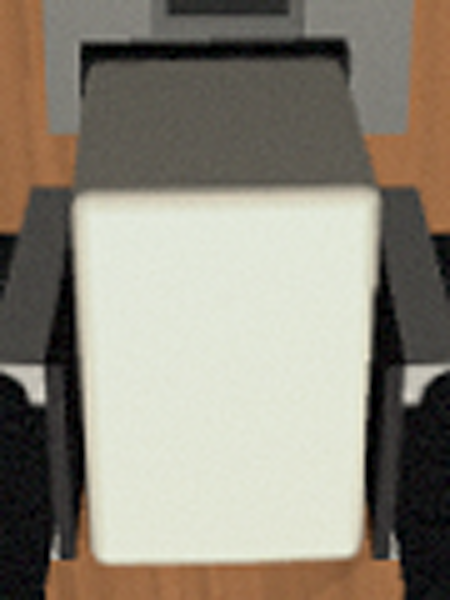

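```bash
cat > rfit.py <<'E'
from h import *
# relay in tool frame: relay z = -tool x ; relay y ~ -tool z ; relay x ~ tool y
B=np.c_[[0,0,-1.],[0,1,0],[0,0,-1.]];B=np.c_[[0,1,0],[0,0,-1.],[-1.,0,0]]
LOC=np.array([[-.014,.022,.058],[.014,.022,.058],[-.014,-.022,.058],[.014,-.022,.058],[-.014,.022,.022],[.014,.022,.022]])
def rfit(uv,prior=0.0315):
    P=(np.zeros(3),Ro.identity())
    uv=np.array(uv);k=np.isfinite(uv[:,0])
    def f(v):
        X=np.array([v[0],v[1],v[2]])+Ro.from_rotvec(v[3:]).apply(LOC@B.T)
        return np.r_[(wproj(X,P)-uv)[k].ravel(),(v[0]-prior)/.002,v[3:]/.05]
    r=least_squares(f,[prior,0,0,0,0,0]);print('relay origin in tool',(r.x[:3]*1000).round(2),'rot deg',np.degrees(r.x[3:]).round(2));print(r.fun[:12].round(2));return r.x
E
python3 - <<'E'
from rfit import *
c=lambda a:[( (x+.5)/5-.5+215,(y+.5)/5-.5+200) for x,y in a]
rfit(c([(72,189),(380,187),(92,564),(362,561),(86,62),(345,60)]))
E
```

```text
relay origin in tool [35.09 -0.85  4.75] rot deg [-0.08 -2.69 -1.66]
[-0.07  0.18 -0.01 -0.24 -0.08  1.18 -0.19  0.74  1.42 -0.76 -1.04 -0.89]
```

```bash
python3 - <<'E'
from rfit import *
import rfit
P=(np.zeros(3),Ro.identity())
c=lambda a:np.array([( (x+.5)/5-.5+215,(y+.5)/5-.5+200) for x,y in a])
uv=c([(72,189),(380,187),(92,564),(362,561),(86,62),(345,60)])
for x0 in(.0315,.0295):
  for rot in (0,1):
   def f(v):
    X=np.array([x0,v[0],v[1]])+Ro.from_rotvec([v[2],v[3]*rot,0]).apply(LOC@B.T); return (wproj(X,P)-uv)[:4 if not rot else 6].ravel()
   r=least_squares(f,[0,0,0,0]);print(x0,rot,(r.x[:2]*1000).round(2),np.degrees(r.x[2:]).round(2),r.fun.round(2))
E
```

```text
0.0315 0 [ 0.83 -0.54] [-0.29  0.  ] [-1.37 -0.47  1.25 -0.33 -0.51  0.5   0.66  0.89]
0.0315 1 [0.61 2.94] [-0.73 -2.93] [-1.96 -0.39  0.02 -0.67 -0.74  2.7   0.64  2.78  1.9  -1.53  0.63 -1.7 ]
0.0295 0 [ 0.83 -1.79] [-0.29  0.  ] [-1.96 -0.95  1.83 -0.81 -0.93  1.27  1.1   1.66]
0.0295 1 [0.61 1.85] [-0.72 -2.95] [-2.52 -0.6   0.57 -0.88 -1.15  3.7   1.07  3.77  1.55 -2.04  0.98 -2.22]
```

```bash
python3 - <<'E'
from h import *
for i in range(2):
  P=pose();print(P[0])
  print(rel([.556,-.1888,.118],down(np.radians(-3.57)),P)); cams.read_camera('top')
E
```

```text
[ 0.55479922 -0.18812539  0.20128116]
(array([0.0833, 0.0011, 0.0006]), array([ 0.0004, -0.    , -0.0016]))
[ 0.55495101 -0.18805851  0.20150704]
(array([0.0835, 0.0009, 0.0007]), array([ 0.0007,  0.0002, -0.0021]))
```

Call:
drive_tool:
  moves:
    - [[0.03,0.001,0.0007,0,0,-0.002,255],[0.06,0.001,0.0007,0,0,-0.002,255],[0.0835,0.001,0.0007,0,0,-0.002,255],[0.0835,0.001,0.0007,0,0,-0.002,255],[0.0835,0.001,0.0007,0,0,-0.002,255]]

```text
clock: 6.4
tcp_pos: [0.5568, -0.1888, 0.1195]
orientation: [0.485, 0.515, 0.484, -0.515]
wrist_force: [0.2, -0.4, -1.4]
finger_gap: 0.0273
```

```bash
python3 - <<'E'
from h import *
P=pose();print(P[0],P[2]['wrist_force'],np.degrees(rel(P[0],down(np.radians(-3.57)),P)[1]))
im=cams.read_camera('wrist');cv2.imwrite('pics/w6.png',im);Q=pose();print(Q[0])
cv2.imwrite('pics/w6c.png',cv2.resize(im[150:320,180:340],None,fx=3.5,fy=3.5,interpolation=cv2.INTER_CUBIC))
im=cams.read_camera('scene');cv2.imwrite('pics/s6.png',cv2.resize(im[115:175,195:265],None,fx=10,fy=10,interpolation=cv2.INTER_CUBIC))
E
```

```text
[ 0.5567898  -0.18876497  0.11949105] [ 0.23193644 -0.38535662 -1.44790304] [ 0.08021409  0.06302536 -0.10886198]
[ 0.55708896 -0.18901459  0.11976399]
```

View pics/w6c.png

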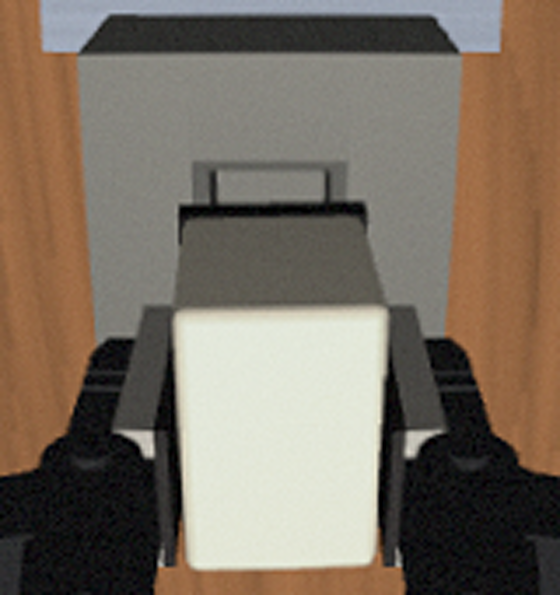

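View pics/s6.png

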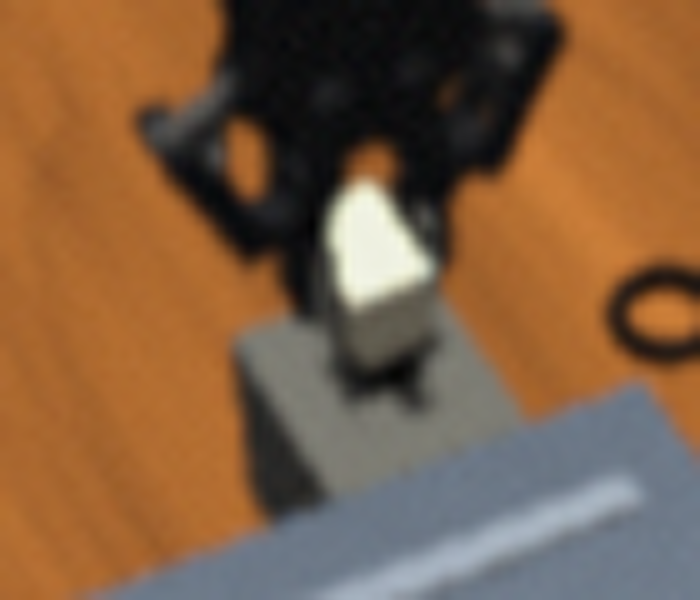

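```bash
python3 - <<'E'
from rfit import *
c=lambda a:[( (x+.5)/5-.5+215,(y+.5)/5-.5+200) for x,y in a]
rfit(c([(72,189),(380,187),(92,564),(362,561),(80,41),(348,39)]))
c=lambda a:[( (x+.5)/3.5-.5+180,(y+.5)/3.5-.5+150) for x,y in a]
rfit(c([(173,307),(388,305),(187,571),(376,568),(179,204),(367,203)]))
from fit import *
P=pose()
fit([(78,53),(462,53),None,None],[(191,161),(348,161),None,None],P,[.555,-.189,-.06],(180,150),3.5)
fit([(78,53),(462,53),None,None],[],P,[.555,-.189,-.06],(180,150),3.5)
E
```

```text
relay origin in tool [32.85 -1.05  0.23] rot deg [-0.08  0.11 -1.84]
[-0.94  0.32  0.88 -0.26 -0.47  0.46  0.08 -0.12  1.72 -0.05 -1.24 -0.27]
relay origin in tool [32.74 -0.86  0.47] rot deg [-0.15 -0.17 -1.68]
[-1.02  0.25  0.99 -0.14 -0.46  0.25  0.16 -0.02  1.72  0.04 -1.36 -0.3 ]
[ 0.556  -0.1899] -3.57
[[-0.44, 0.11], [0.32, 0.16], [0.1, -0.14], [0.02, -0.11]]
[ 0.5561 -0.1899] -3.54
[[-0.39, 0.02], [0.39, 0.02]]
```

```bash
python3 - <<'E'
from h import *
P=pose();print(P[0]);print(rel([.5565,-.1894,.098],down(np.radians(-3.57)),P))
E
```

```text
[ 0.55716023 -0.18912696  0.1197801 ]
(array([ 0.0218, -0.0007,  0.0003]), array([ 0.0011,  0.0015, -0.0029]))
```

Call:
drive_tool:
  moves:
    - [[0.0,-0.0007,0.0003,0.001,0.0015,-0.003,255],[0.006,-0.0007,0.0003,0.001,0.0015,-0.003,255],[0.012,-0.0007,0.0003,0.001,0.0015,-0.003,255],[0.018,-0.0007,0.0003,0.001,0.0015,-0.003,255],[0.022,-0.0007,0.0003,0.001,0.0015,-0.003,255]]

```text
clock: 7.12
tcp_pos: [0.5561, -0.1893, 0.0969]
orientation: [-0.484, -0.515, -0.485, 0.515]
wrist_force: [0.1, 0.2, -1.1]
finger_gap: 0.0275
```

Call:
drive_tool:
  moves:
    - [[0.002,0,0,0,0,0,255],[0.004,0,0,0,0,0,255],[0.006,0,0,0,0,0,255],[0.008,0,0,0,0,0,255],[0.01,0,0,0,0,0,255]]

```text
clock: 7.75
tcp_pos: [0.5565, -0.1895, 0.0893]
orientation: [0.485, 0.515, 0.484, -0.515]
wrist_force: [-7.1, 2.5, 22.9]
finger_gap: 0.0275
```

Call:
drive_tool:
  moves:
    - [[0,0,0,0,0,0,100],[0,0,0,0,0,0,60],[0,0,0,0,0,0,60],[-0.01,0,0,0,0,0,0],[-0.03,0,0,0,0,0,0]]

```text
clock: 8.38
tcp_pos: [0.5558, -0.1892, 0.1191]
orientation: [-0.484, -0.515, -0.485, 0.516]
wrist_force: [-0.4, -0.4, -0.1]
finger_gap: 0.0855
```

Call:
drive_tool:
  moves:
    - [[-0.03,0,0,0,0,0,0],[-0.06,0,0,0,0,0,0],[-0.1,0,0,0,0,0,0],[-0.13,0,0,0,0,0,0],[-0.13,0,0,0,0,0,0]]

```text
clock: 9.0
tcp_pos: [0.5574, -0.1899, 0.2527]
orientation: [0.486, 0.516, 0.483, -0.515]
wrist_force: [-0.7, 0.7, -0.8]
finger_gap: 0.0853
```

```bash
python3 - <<'E'
from h import *
P=pose();print(P[0],P[2]['wrist_force'])
im=cams.read_camera('wrist');cv2.imwrite('pics/w8.png',im)
print(wproj([[.556,-.1895,.116],[.556,-.1895,.08]],P))
im=cams.read_camera('scene');cv2.imwrite('pics/s8.png',cv2.resize(im[115:175,195:265],None,fx=10,fy=10,interpolation=cv2.INTER_CUBIC))
E
```

```text
[ 0.55744341 -0.18991166  0.25265906] [-0.74665355  0.72350287 -0.8485312 ]
[[256.72148307 180.59057119]
 [256.87048186 171.33369593]]
```

View pics/w8.png

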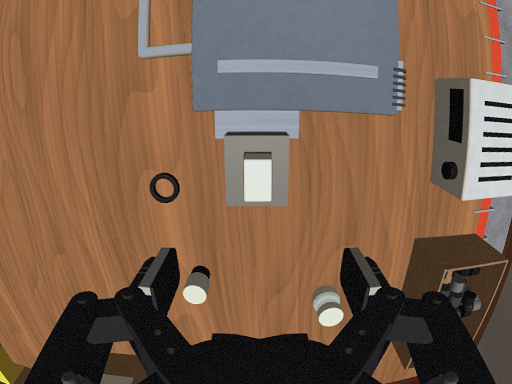

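View pics/s8.png

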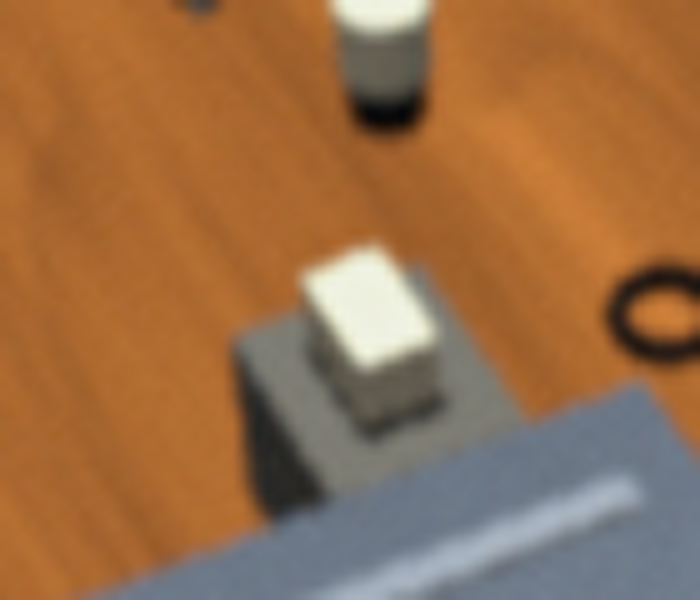

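```bash
python3 - <<'E'
from h import *
P=pose();U={}
for c,(x0,x1,y0,y1) in {'wrist':(225,290,140,210),'top':(280,315,185,215),'scene':(218,246,136,160)}.items():
    im=cams.read_camera(c);m=np.zeros(im.shape[:2],bool);m[y0:y1,x0:x1]=im[y0:y1,x0:x1].min(2)>165
    n,l,st,ce=cv2.connectedComponentsWithStats(m.astype(np.uint8));k=1+st[1:,4].argmax();U[c]=ce[k];print(c,st[k],ce[k])
def f(v): return np.r_[wproj(v,P)[0]-U['wrist'],proj('top',v)[0]-U['top'],proj('scene',v)[0]-U['scene']]
r=least_squares(f,[.556,-.19,.116]);print(r.x,r.fun.round(2))
for a in 'top','scene':
  g=lambda v:np.r_[wproj(v,P)[0]-U['wrist'],proj(a,v)[0]-U[a]]
  print(a,least_squares(g,[.556,-.19,.116]).x)
for z in (.116,.121):print(z,wonz(U['wrist'],z,P),onz('top',U['top'],z),onz('scene',U['scene'],z))
E
```

```text
wrist [ 246  162   28   42 1155] [259.54025974 182.13246753]
top [292 194   4   6  12] [293.33333333 196.16666667]
scene [226 140  12  11  87] [231.57471264 145.14942529]
[ 0.55748347 -0.18405433  0.12924599] [ 0.58 -1.38  3.91  1.39  0.38 -1.47]
top [ 0.55798669 -0.16550593  0.19602687]
scene [ 0.5566684  -0.18873001  0.11778774]
0.116 [ 0.5566228  -0.18924837  0.116     ] [ 0.56367773 -0.172574    0.116     ] [ 0.55604358 -0.19034984  0.116     ]
0.121 [ 0.55671632 -0.18777151  0.121     ] [ 0.56313909 -0.17199996  0.121     ] [ 0.55813523 -0.18614937  0.121     ]
```

Call:
drive_tool:
  moves:
    - [[0.04,0,0,0,0,0,255],[0.08,0,0,0,0,0,255],[0.11,0,0,0,0,0,255],[0.125,0,0,0,0,0,255],[0.125,0,0,0,0,0,255]]

```text
clock: 9.88
tcp_pos: [0.554, -0.1883, 0.1215]
orientation: [-0.482, -0.514, -0.486, 0.516]
wrist_force: [0.6, 0.6, 0.4]
finger_gap: -0.0
```

Call:
drive_tool:
  moves:
    - [[0.003,0,0,0,0,0,255],[0.006,0,0,0,0,0,255],[0.009,0,0,0,0,0,255],[0.012,0,0,0,0,0,255],[0.014,0,0,0,0,0,255]]

```text
clock: 10.5
tcp_pos: [0.5551, -0.1887, 0.1158]
orientation: [-0.485, -0.515, -0.484, 0.515]
wrist_force: [-16.0, 8.0, 52.3]
finger_gap: -0.0001
```

```bash
python3 - <<'E'
from h import *
P=pose();R=down(np.radians(-3.5))
for p in ([.555,-.189,.18],[.54,-.17,.23],[.51,-.11,.24],[.48,-.05,.24],[.454,.014,.23]): print(rel(p,R,P))
E
```

```text
(array([-0.0642, -0.0001,  0.0003]), array([-0.0008,  0.0008, -0.0005]))
(array([-0.1143, -0.0162, -0.0177]), array([-0.0008,  0.0008, -0.0005]))
(array([-0.1243, -0.0499, -0.0757]), array([-0.0008,  0.0008, -0.0005]))
(array([-0.1244, -0.0835, -0.1337]), array([-0.0008,  0.0008, -0.0005]))
(array([-0.1145, -0.1134, -0.196 ]), array([-0.0008,  0.0008, -0.0005]))
```

Call:
drive_tool:
  moves:
    - [[-0.06,0,0,0,0,0,0],[-0.114,-0.016,-0.018,0,0,0,0],[-0.124,-0.05,-0.076,0,0,0,0],[-0.124,-0.0835,-0.134,0,0,0,0],[-0.1145,-0.1134,-0.196,0,0,0,0]]

```text
clock: 11.12
tcp_pos: [0.4607, -0.001, 0.2337]
orientation: [0.485, 0.516, 0.483, -0.515]
wrist_force: [1.7, 0.4, -0.2]
finger_gap: 0.0849
```

Call:
drive_tool:
  moves:
    - [[0,-0.005,-0.008,0,0,0,0],[0,-0.005,-0.008,0,0,0,0],[0,-0.005,-0.008,0,0,0,0],[0,-0.005,-0.008,0,0,0,0],[0,-0.005,-0.008,0,0,0,0]]

```text
clock: 11.75
tcp_pos: [0.4566, 0.0064, 0.2334]
orientation: [0.485, 0.517, 0.482, -0.515]
wrist_force: [-0.1, -0.5, -0.4]
finger_gap: 0.0851
```

```bash
python3 - <<'E'
from h import *
P=pose();print(P[0],P[2]['qvel'].round(3)[:3],P[2]['joint_pos'])
im=cams.read_camera('wrist');cv2.imwrite('pics/w9.png',im)
print(wproj([[.454,.014,.112],[.458,.086,.112],[.4504,-.058,.112]],P))
im=cams.read_camera('top');cv2.imwrite('pics/t9.png',im[150:260,180:320].repeat(4,0).repeat(4,1))
E
```

```text
[0.45663651 0.00637485 0.23343638] [ 0.004 -0.005 -0.006] [-1.61657992e-01  8.02963538e-02 -2.39357511e-01  1.24696703e+00
 -7.00965913e-04  1.47365408e+00]
[[254.85428069 177.93393503]
 [253.8992066   98.62083151]
 [256.25234809 247.04278274]]
```

View pics/w9.png

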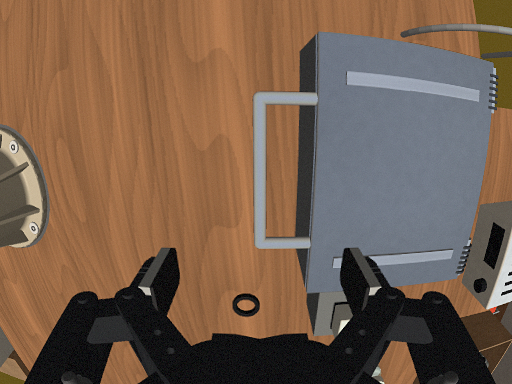

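```bash
python3 - <<'E'
from h import *
P=pose();im=cv2.imread('pics/w9.png')
g=im.astype(int);b=(g[:,:,0]>g[:,:,2]-5)&(g.max(2)>90)
for r in (115,140,172,200,225):
    xs=np.nonzero(b[r,240:285])[0]+240;print(r,xs.min(),xs.max(),wonz((xs.mean(),r),.115,P))
for c in (275,290):
    ys=np.nonzero(b[85:115,c])[0]+85;y2=np.nonzero(b[230:260,c])[0]+230
    print(c,ys.min(),ys.max(),y2.min(),y2.max(),wonz((c,ys.mean()),.112,P),wonz((c,y2.mean()),.112,P))
E
```

```text
115 255 263 [0.46123535 0.07174483 0.115     ]
140 253 263 [0.45963054 0.04966087 0.115     ]
172 256 263 [0.45841483 0.02047258 0.115     ]
200 256 263 [ 0.45671048 -0.00638588  0.115     ]
225 256 263 [ 0.45508806 -0.03195996  0.115     ]
275 94 101 241 247 [0.47613519 0.08623311 0.112     ] [ 0.46919772 -0.05544548  0.112     ]
290 94 101 241 247 [0.48926344 0.08561636 0.112     ] [ 0.48430274 -0.05659089  0.112     ]
```

```bash
python3 - <<'E'
from h import *
P=pose();R=down(np.radians(-3.45))
print(rel([.4585,.0152,.093],R,P))
E
```

```text
(array([ 0.1404,  0.001 , -0.0088]), array([-0.0038,  0.001 , -0.004 ]))
```

Call:
drive_tool:
  moves:
    - [[0.0,0.001,-0.0088,-0.004,0.001,-0.004,140],[0.02,0.001,-0.0088,-0.004,0.001,-0.004,140],[0.06,0.001,-0.0088,-0.004,0.001,-0.004,140],[0.075,0.001,-0.0088,-0.004,0.001,-0.004,140],[0.075,0.001,-0.0088,-0.004,0.001,-0.004,140]]
  squeeze: 30

```text
clock: 12.48
tcp_pos: [0.4575, 0.0157, 0.1578]
orientation: [-0.484, -0.514, -0.486, 0.515]
wrist_force: [-0.2, -0.6, 0.6]
finger_gap: 0.0385
```

```bash
python3 - <<'E'
from h import *
P=pose();R=down(np.radians(-3.45));print(P[0],rel([.4585,.0152,.093],R,P))
im=cams.read_camera('wrist');cv2.imwrite('pics/w10.png',im)
print(wproj([[.4585,.0152,.112]],P))
E
```

```text
[0.45753498 0.01566269 0.15777084] (array([0.0648, 0.0011, 0.0004]), array([ 0.0005, -0.0002,  0.0024]))
[[260.1598442  218.90924954]]
```

View pics/w10.png

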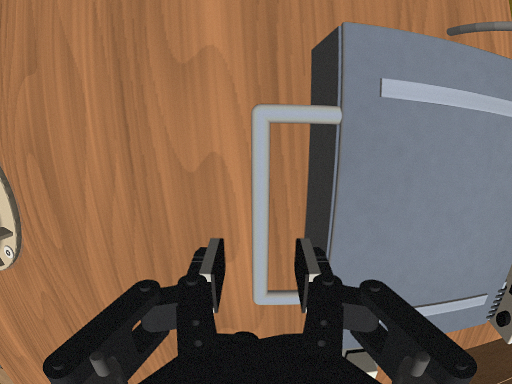

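Call:
drive_tool:
  moves:
    - [[0.02,0.001,0.0004,0,0,0.002,140],[0.04,0.001,0.0004,0,0,0.002,140],[0.06,0.001,0.0004,0,0,0.002,140],[0.065,0.001,0.0004,0,0,0.002,140],[0.065,0.001,0.0004,0,0,0.002,140]]
  squeeze: 30

```text
clock: 13.15
tcp_pos: [0.4601, 0.015, 0.0948]
orientation: [0.486, 0.515, 0.484, -0.514]
wrist_force: [0.5, -0.2, 0.8]
finger_gap: 0.0386
```

Call:
drive_tool:
  moves:
    - [[0,0,0,0,0,0,255],[0,0,0,0,0,0,255],[0,0,0,0,0,0,255],[0,0,0,0,0,0,255],[0,0,0,0,0,0,255]]
  squeeze: 30

```text
clock: 13.78
tcp_pos: [0.4576, 0.0151, 0.0953]
orientation: [-0.485, -0.514, -0.485, 0.515]
wrist_force: [-7.8, 0.8, 8.2]
finger_gap: 0.011
```

```bash
python3 - <<'E'
from h import *
P=pose();print(P[0],P[2]['wrist_force'],P[2]['finger_gap'])
im=cams.read_camera('wrist');cv2.imwrite('pics/w11.png',im)
E
```

```text
[0.45762085 0.01506113 0.09534887] [-7.83708365  0.76131218  8.23077945] 0.011032591803669188
```

View pics/w11.png

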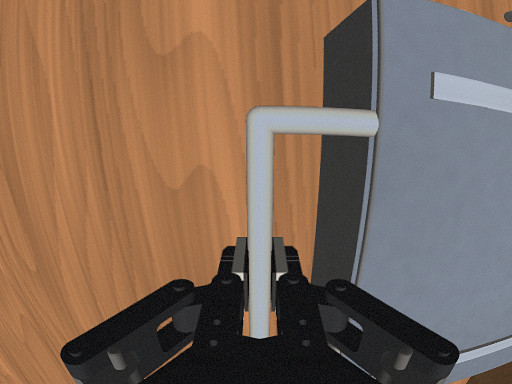

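Call:
drive_tool:
  moves:
    - [[-0.0174,0.0006,0,0,0,0,255],[-0.0348,0.0024,0,0,0,0,255],[-0.052,0.0055,0,0,0,0,255],[-0.0689,0.0097,0,0,0,0,255],[-0.0855,0.0151,0,0,0,0,255]]

```text
clock: 14.45
tcp_pos: [0.4717, 0.0142, 0.1812]
orientation: [-0.484, -0.514, -0.485, 0.516]
wrist_force: [-0.3, -0.5, -2.9]
finger_gap: 0.0107
```

```bash
cat > th.py <<'E'
from h import *
X0=np.array([.4576,.0151,.112]);psi=np.radians(-3.5);ex=np.array([np.cos(psi),np.sin(psi),0]);ez=np.array([0,0,1.]);ey=np.cross(ez,ex)
H=X0+.25*ex
def hand(P,off=.0167): return P[0]+P[1].apply([-off,0,0])
def th(P):
    d=hand(P)-H;return np.degrees(np.arctan2(d@ez,-d@ex)),np.hypot(d@ez,d@ex),d@ey
def goto(P,degs):
    for t in degs:
        t0=np.radians(t);print(t,rel(H+.25*(-np.cos(t0)*ex+np.sin(t0)*ez)+np.array([0,0,-.0167]),down(psi),P))
def rep(degs):
    P=pose();print('theta,r,dy',np.round(th(P),4),'F',P[2]['wrist_force'].round(1),'gap',round(P[2]['finger_gap'],4),'clk',P[2]['clock'],'j',P[2]['joint_pos'].round(2));goto(P,degs)
E
python3 -c "
from th import *
rep([24,28,32,36,40])"
```

```text
theta,r,dy [ 2.00135e+01  2.51000e-01 -1.00000e-04] F [-0.3 -0.5 -2.9] gap 0.0107 clk 14.45 j [-0.14  0.14 -0.3   1.13 -0.    1.49]
24 (array([-0.0158,  0.0075, -0.0001]), array([0.0012, 0.0009, 0.0034]))
28 (array([-0.0315,  0.0151, -0.    ]), array([0.0012, 0.0009, 0.0034]))
32 (array([-0.0467,  0.0237, -0.    ]), array([0.0012, 0.0009, 0.0034]))
36 (array([-0.0612,  0.0334,  0.    ]), array([0.0012, 0.0009, 0.0034]))
40 (array([-0.0749,  0.0441,  0.    ]), array([0.0012, 0.0009, 0.0034]))
```

Call:
drive_tool:
  moves:
    - [[-0.0158,0.0075,0,0,0,0.003,255],[-0.0315,0.0151,0,0,0,0.003,255],[-0.0467,0.0237,0,0,0,0.003,255],[-0.0612,0.0334,0,0,0,0.003,255],[-0.0749,0.0441,0,0,0,0.003,255]]

```text
clock: 15.08
tcp_pos: [0.5125, 0.0116, 0.2565]
orientation: [-0.483, -0.513, -0.486, 0.517]
wrist_force: [-8.7, -1.1, 3.5]
finger_gap: 0.0108
```

```bash
python3 -c "
from th import *
rep([44,48,52,56,60])"
```

```text
theta,r,dy [ 3.96025e+01  2.52900e-01 -1.00000e-04] F [-8.7 -1.1  3.5] gap 0.0108 clk 15.075 j [-0.13  0.19 -0.05  1.33 -0.    1.5 ]
44 (array([-0.0125,  0.0151, -0.0001]), array([0.001 , 0.0018, 0.0071]))
48 (array([-0.0248,  0.0275, -0.0001]), array([0.001 , 0.0018, 0.0071]))
52 (array([-0.0361,  0.0408, -0.    ]), array([0.001 , 0.0018, 0.0071]))
56 (array([-0.0464,  0.0549, -0.    ]), array([0.001 , 0.0018, 0.0071]))
60 (array([-0.0558,  0.0696,  0.    ]), array([0.001 , 0.0018, 0.0071]))
```

Call:
drive_tool:
  moves:
    - [[-0.0125,0.0151,0,0,0.002,0.007,255],[-0.0248,0.0275,0,0,0.002,0.007,255],[-0.0361,0.0408,0,0,0.002,0.007,255],[-0.0464,0.0549,0,0,0.002,0.007,255],[-0.0558,0.0696,0,0,0.002,0.007,255]]

```text
clock: 15.7
tcp_pos: [0.5805, 0.0074, 0.3152]
orientation: [-0.485, -0.514, -0.485, 0.515]
wrist_force: [-7.3, -1.2, 13.1]
finger_gap: 0.0105
```

```bash
python3 - <<'E'
from th import *
rep([63,66,69,72,72])
cv2.imwrite('pics/s12.png',cams.read_camera('scene'))
cv2.imwrite('pics/w12.png',cams.read_camera('wrist'))
E
```

```text
theta,r,dy [ 6.00112e+01  2.53800e-01 -2.00000e-04] F [-7.3 -1.2 13.1] gap 0.0105 clk 15.7 j [-0.13  0.32  0.26  1.51 -0.    1.51]
63 (array([-0.0029,  0.0134, -0.0002]), array([0.0008, 0.0009, 0.0006]))
66 (array([-0.0085,  0.0252, -0.0002]), array([0.0008, 0.0009, 0.0006]))
69 (array([-0.0136,  0.0373, -0.0002]), array([0.0008, 0.0009, 0.0006]))
72 (array([-0.0179,  0.0496, -0.0002]), array([0.0008, 0.0009, 0.0006]))
72 (array([-0.0179,  0.0496, -0.0002]), array([0.0008, 0.0009, 0.0006]))
```

View pics/s12.png

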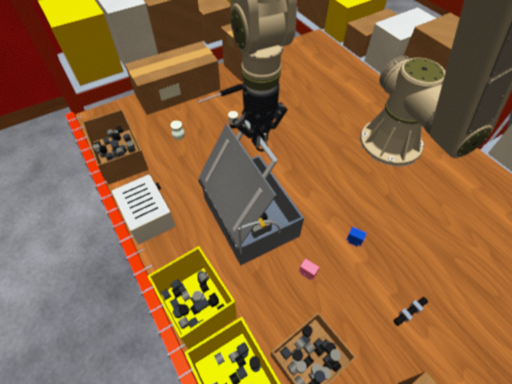

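View pics/w12.png

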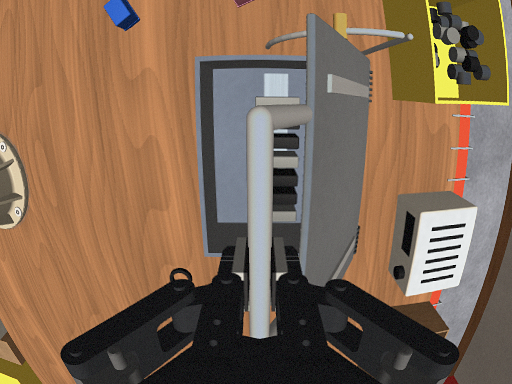

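```bash
sed -i 's/H+.25\*(-np/H+RR*(-np/; s/^H=.*/H=X0+.25*ex; RR=.2535/' th.py; python3 - <<'E'
from th import *
rep([62,64,66.5,69,71])
E
```

```text
theta,r,dy [ 6.04771e+01  2.53600e-01 -2.00000e-04] F [-7.6 -0.4 13.3] gap 0.0105 clk 15.8 j [-0.13  0.32  0.26  1.51 -0.    1.51]
62 (array([-0.0031,  0.0059, -0.0002]), array([ 0.0008,  0.0007, -0.0033]))
64 (array([-0.0071,  0.0138, -0.0002]), array([ 0.0008,  0.0007, -0.0033]))
66.5 (array([-0.0117,  0.0239, -0.0002]), array([ 0.0008,  0.0007, -0.0033]))
69 (array([-0.0159,  0.0341, -0.0002]), array([ 0.0008,  0.0007, -0.0033]))
71 (array([-0.0189,  0.0424, -0.0002]), array([ 0.0008,  0.0007, -0.0033]))
```

Call:
drive_tool:
  moves:
    - [[-0.0031,0.0059,0,0,0,-0.003,255],[-0.0071,0.0138,0,0,0,-0.003,255],[-0.0117,0.0239,0,0,0,-0.003,255],[-0.0159,0.0341,0,0,0,-0.003,255],[-0.0189,0.0424,0,0,0,-0.003,255]]

```text
clock: 16.42
tcp_pos: [0.6253, 0.0046, 0.3356]
orientation: [-0.485, -0.515, -0.484, 0.515]
wrist_force: [-0.0, 0.2, 0.9]
finger_gap: 0.0107
```

```bash
python3 - <<'E'
from th import *
P=pose()
im=cams.read_camera('wrist');cv2.imwrite('pics/w13.png',im)
cv2.imwrite('pics/s13.png',cv2.resize(cams.read_camera('scene')[110:265,190:310],None,fx=4,fy=4))
rep([70,68,66,64,62])
E
```

```text
theta,r,dy [ 7.13064e+01  2.53700e-01 -3.00000e-04] F [-0.7 -0.6  2.6] gap 0.0108 clk 16.525 j [-0.12  0.42  0.46  1.6  -0.    1.51]
70 (array([ 0.0021, -0.0054, -0.0003]), array([ 0.0007,  0.0008, -0.0021]))
68 (array([ 0.0052, -0.0137, -0.0003]), array([ 0.0007,  0.0008, -0.0021]))
66 (array([ 0.0087, -0.0218, -0.0003]), array([ 0.0007,  0.0008, -0.0021]))
64 (array([ 0.0124, -0.0299, -0.0003]), array([ 0.0007,  0.0008, -0.0021]))
62 (array([ 0.0164, -0.0378, -0.0003]), array([ 0.0007,  0.0008, -0.0021]))
```

View pics/w13.png

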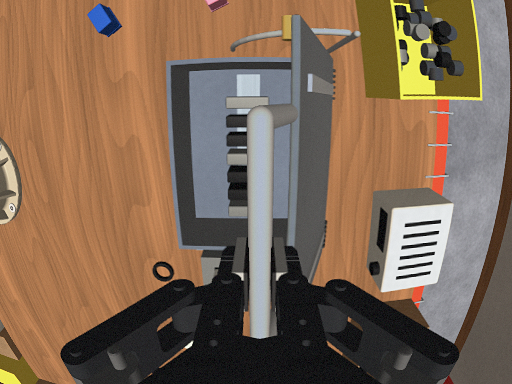

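View pics/s13.png

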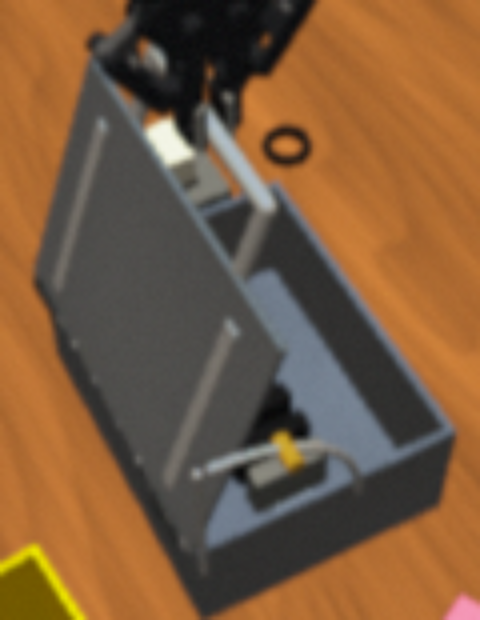

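Call:
drive_tool:
  moves:
    - [[0.0021,-0.0054,0,0,0,-0.002,255],[0.0052,-0.0137,0,0,0,-0.002,255],[0.0087,-0.0218,0,0,0,-0.002,255],[0.0124,-0.0299,0,0,0,-0.002,255],[0.0164,-0.0378,0,0,0,-0.002,255]]

```text
clock: 17.15
tcp_pos: [0.5875, 0.0069, 0.3189]
orientation: [-0.485, -0.515, -0.484, 0.515]
wrist_force: [2.3, 0.4, -1.4]
finger_gap: 0.0107
```

```bash
python3 - <<'E'
from th import *
P=pose()
rep([60,58,56,54,53.5])
E
```

```text
theta,r,dy [ 6.18116e+01  2.53700e-01 -2.00000e-04] F [ 2.3  0.4 -1.4] gap 0.0107 clk 17.15 j [-0.12  0.33  0.29  1.52 -0.    1.51]
60 (array([ 0.0041, -0.0069, -0.0003]), array([ 0.0008,  0.0007, -0.0002]))
58 (array([ 0.0086, -0.0145, -0.0003]), array([ 0.0008,  0.0007, -0.0002]))
56 (array([ 0.0135, -0.0219, -0.0003]), array([ 0.0008,  0.0007, -0.0002]))
54 (array([ 0.0185, -0.0292, -0.0003]), array([ 0.0008,  0.0007, -0.0002]))
53.5 (array([ 0.0198, -0.0309, -0.0003]), array([ 0.0008,  0.0007, -0.0002]))
```

Call:
drive_tool:
  moves:
    - [[0.0041,-0.0069,0,0,0,0,255],[0.0086,-0.0145,0,0,0,0,255],[0.0135,-0.0219,0,0,0,0,255],[0.0185,-0.0292,0,0,0,0,255],[0.0198,-0.0309,0,0,0,0,255]]

```text
clock: 17.77
tcp_pos: [0.5559, 0.0089, 0.2984]
orientation: [-0.485, -0.514, -0.485, 0.515]
wrist_force: [0.0, 0.7, -0.8]
finger_gap: 0.0105
```

Call:
drive_tool:
  moves:
    - [[0,0,0,0,0,0,255],[0,0,0,0,0,0,255],[0,0,0,0,0,0,255],[0,0,0,0,0,0,255],[0,0,0,0,0,0,255]]

```text
clock: 18.4
tcp_pos: [0.5559, 0.0089, 0.2985]
orientation: [-0.485, -0.514, -0.485, 0.515]
wrist_force: [-0.1, 0.6, -0.7]
finger_gap: 0.011
```

```bash
python3 - <<'E'
from th import *
P=pose();print(P[2]['qvel'].round(3))
cv2.imwrite('pics/w14.png',cams.read_camera('wrist'))
cv2.imwrite('pics/s14.png',cv2.resize(cams.read_camera('scene')[110:265,190:310],None,fx=4,fy=4,interpolation=cv2.INTER_CUBIC))
rep([53.5])
E
```

```text
[-0.    -0.001 -0.003 -0.002 -0.002  0.   ]
theta,r,dy [ 5.32922e+01  2.53400e-01 -2.00000e-04] F [-0.5  0.3  1.5] gap 0.0105 clk 18.5 j [-0.13  0.27  0.15  1.45 -0.    1.5 ]
53.5 (array([-0.0006,  0.0007, -0.0002]), array([0.0007, 0.0005, 0.0011]))
```

View pics/w14.png

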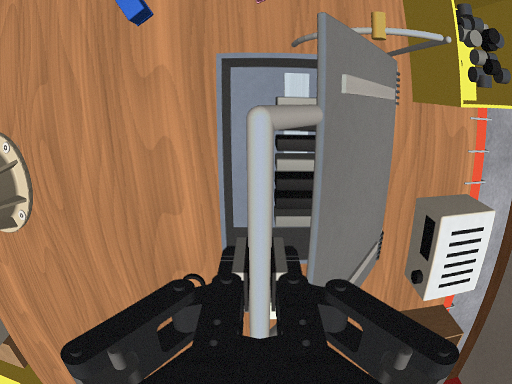

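View pics/s14.png

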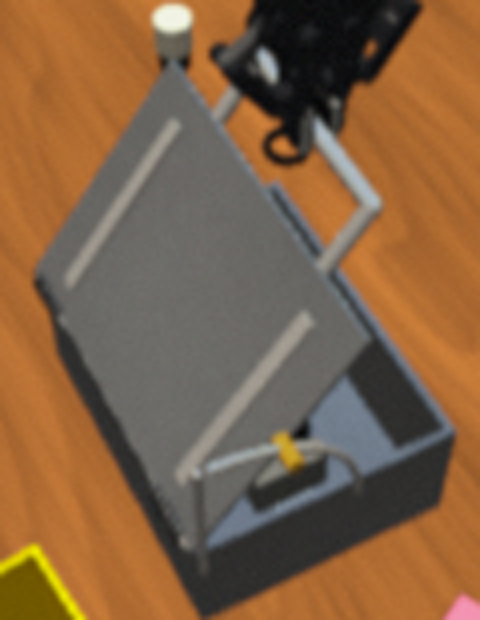

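```bash
python3 - <<'E'
from th import *
uv=np.array([(370,340),(172,62),(378,205)])/4+np.array([190,110])-.4
def mod(t,Hc):
    u=-np.cos(t)*ex+np.sin(t)*ez; n=np.sin(t)*ex+np.cos(t)*ez
    return np.array([Hc+.2*u+.131*ey+.003*n,Hc+.2*u-.131*ey+.003*n,Hc+.25*u+.07*ey])
for d in(48,51,54,57,60): print(d,(proj('scene',mod(np.radians(d),H))-uv).round(1).tolist())
r=least_squares(lambda v:(proj('scene',mod(v[0],H+[v[1],v[2],0]))-uv).ravel(),[.93,0,0]);print(np.degrees(r.x[0]),r.x,r.fun.round(1))
for off in(0,.003):print(np.degrees(np.arccos(((H-hand(pose()))@ex+off)/.25)),np.degrees(np.arcsin((hand(pose())[2]-.112-off)/.25)))
E
```

```text
48 [[5.0, 0.2], [4.8, 0.3], [3.7, 1.3]]
51 [[2.2, -0.1], [2.1, -0.5], [0.4, 0.4]]
54 [[-0.7, -0.3], [-0.8, -1.2], [-3.2, -0.2]]
57 [[-3.8, -0.3], [-3.9, -1.8], [-7.0, -0.7]]
60 [[-7.1, -0.1], [-7.1, -2.1], [-11.0, -0.9]]
48.26747009485353 [ 0.84242627  0.0080311  -0.00679753] [ 0.3 -0.4  0.8 -0.2 -1.   0.7]
52.70706288331308 54.3538864633788
51.83776114158716 53.19049501604961
```

Call:
drive_tool:
  moves:
    - [[-0.001,0.0015,0,0,0,0,255],[-0.0025,0.003,0,0,0,0,255],[-0.0025,0.003,0,0,0,0,255],[-0.0025,0.003,0,0,0,0,255],[-0.0025,0.003,0,0,0,0,255]]

```text
clock: 19.12
tcp_pos: [0.559, 0.0087, 0.3009]
orientation: [-0.485, -0.515, -0.485, 0.515]
wrist_force: [1.4, -0.6, -2.2]
finger_gap: 0.0106
```

Call:
drive_tool:
  moves:
    - [[0,0,0,0,0,0,255],[0,0,0,0,0,0,255],[0,0,0,0,0,0,255],[0,0,0,0,0,0,255],[0,0,0,0,0,0,255]]

```text
clock: 19.75
tcp_pos: [0.559, 0.0087, 0.3008]
orientation: [-0.485, -0.514, -0.485, 0.515]
wrist_force: [0.8, 0.6, -1.3]
finger_gap: 0.0109
```

```bash
python3 - <<'E'
from th import *
rep([]);print(pose()[2]['qvel'].round(3))
cv2.imwrite('pics/t15.png',cams.read_camera('top'));rep([])
E
```

```text
theta,r,dy [ 5.41709e+01  2.53500e-01 -2.00000e-04] F [ 0.8  0.6 -1.3] gap 0.0109 clk 19.75 j [-0.13  0.27  0.16  1.46 -0.    1.5 ]
[ 0.     0.     0.     0.001  0.003 -0.001]
theta,r,dy [ 5.41778e+01  2.53500e-01 -2.00000e-04] F [ 0.3 -0.1 -1.5] gap 0.0105 clk 19.8 j [-0.13  0.27  0.16  1.46 -0.    1.5 ]
```

View pics/t15.png

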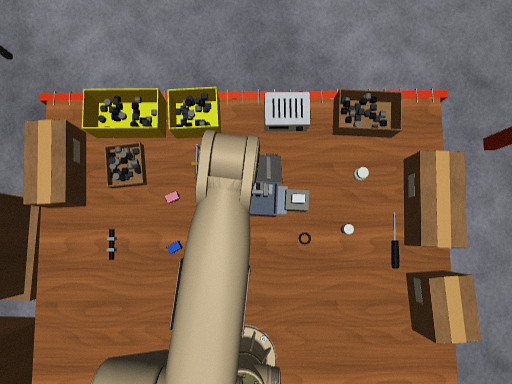

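The top view shows the relay in the socket at (298,199). The other loose parts are where they started: pink (172,197), blue (175,247), barrel (111,244), ring (305,239), spare (348,229), jar (362,173), screwdriver (395,245). The hatch is held still.

```bash
python3 -c "
from workcell import env
print(env.hand_in())"
```

```text
the job is handed in; nothing more can be done
None
```

The job is done and handed in, at about 19.8 s on the robot's clock.

- **Relay:** I plugged the rectangular-foot relay into the socket and let go of it. To check, I pressed its top with the closed fingers; it stopped at a height of 0.1158 m, against 0.116 m when fully home. That press reached about 52 N through the fingertips, well under the 120 N wrist limit. A two-camera estimate put the top at about 0.118 m, which agrees within the calibration.
- **Hatch:** I took it by its handle, raised it to about 71°, then brought it back. It is still gripped and still.
    - **Final angle:** it reads 54.2° from the arm's pose, about 6° below the 60° balance point.
    - **Checks that disagreed:** just before a last lift of about 0.9°, the arm's pose read 53.3° and simple estimates gave 52–54°. The scene camera gave 51–54°, but a looser camera fit, with the hinge position also free, gave 48°. I trusted that one least, as it moved the hinge by about 10 mm.
    - **Radius:** the handle's radius measured 253.5 mm instead of 250 mm, which shifts the angle by under about 1.5°.
- **Other parts:** the last top view showed the loose parts and the look-alikes where they started.

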